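# Feed the lug into the fork and push the locking pin home

### The job

Lock the cross feed of the disc sharpener: turn the handwheel clockwise until the carriage is at its stop and the hole in its lug lines up with the holes in the leaning fork, then take the long pin (the one with the round knob) from the wooden rack and push it through fork and lug until its flange is fully home on the fork. It goes stiffly at the end, so press it down, then let go. Leave the short square-knobbed pin in the rack and do not disturb the clear blue-capped bottle or the mug.

Things in the scene. Friction and masses are not known exactly. Their poses are not given: they have to be found in the camera images.
- pin: Long pin, 170 g, upright in one of the rack's holes: steel shank 16 mm diameter, 68 mm long (last 10 mm taper to an 8 mm nose), flange 36 mm diameter, 8 mm thick, and on it a round black knob 26 mm diameter, 40 mm tall. Origin: centre of the flange's underside (100 mm above the table in the rack); z from nose to knob. Lift 70 mm to clear the rack.
- short_pin: Short pin that stays in the rack's other hole, 80 mm away: shank 16 mm diameter, 36 mm long, same flange, square black knob 26 mm wide, 22 mm tall. Origin: centre of the flange's underside; z up.
- rack: Wooden pin rack, fixed: top board 70 mm (x) by 150 mm (y), top face 100 mm above the table, foot board 90 mm by 150 mm. Origin: centre of its underside; its two holes are at y = +40 mm and y = -40 mm.
- fork: Fixed steel fork; bore leans 30 degrees from vertical to the machine's front. Origin: centre of the bore's mouth, 130 mm above the table; z out of the bore, y along the lug's travel, x up the slope. Plates 60 x 70 x 12 mm, tops at z 0 and -32 mm, 18 mm holes. Inside, a rubber plug stops the pin 14 mm proud; 11 to 15 N slides it down to flange contact (pin origin at z 0); it stays there.
- lug_hole (a point): Centre of the 18 mm hole, on the upper face of the carriage's 14 mm thick steel lug between the fork's plates. In line with the bore it is at fork x 0, y 0, z -15 mm; at the start it is 19 to 27 mm off towards the wheel (fork -y). The pin's taper draws it in from about 3 mm.
- wheel (a joint): Angle (rad) of the handwheel that drives the carriage by 8 mm per rad; it grows clockwise seen from above. 0: lug hole in line with the bore; there is a stop at +0.08. It starts between -3.4 and -2.4 and stays where it is left (friction 0.04 N m).
- wheel_grip (a point): Point on the handwheel's vertical axis in its grip, a square black block on the hub, 36 by 36 mm and 34 mm tall, above a steel wheel of 118 mm diameter. The point is 192 mm above the table, 22 mm above the block's lower face, 12 mm below its top. The point's x and y axes stand square to the block's flats and turn with it.
- spray: Bystander: clear bottle with a blue cap, 56 mm in diameter and 170 mm tall, standing on the table. Origin: centre of its underside.
- mug: Bystander: white mug, 80 mm in diameter and 95 mm tall, standing on the table. Origin: centre of its underside.

How it is judged:
On the way, in this order (a step that is already met when the one before it is completed fails the run):
1. the handwheel has been turned until the lug hole is in line with the fork, the pin still out (y of lug_hole in the frame of fork above -0.003 m and distance between pin and fork above 0.075 m), for 0.2 s.
2. the pin's nose is in the lug (z of pin in the frame of fork below 0.045 m and x of pin in the frame of fork between -0.008 and 0.008 m and y of pin in the frame of fork between -0.008 and 0.008 m and angle between the z axis of pin and the z axis of fork, either way round below 0.15 rad), for 0.1 s.
At the end, for the whole second after the job is handed in: The long pin is at rest through fork and lug with its flange home on the fork: flange within 3.5 mm of the upper plate, pin origin within 5 mm of the bore's mouth, pin within 0.08 rad of the bore's axis, and the lug hole within 4 mm of the bore (z of pin in the frame of fork below 0.0035 m and distance between pin and fork below 0.005 m and angle between the z axis of pin and the z axis of fork, either way round below 0.08 rad and y of lug_hole in the frame of fork between -0.004 and 0.004 m and linear speed of pin below 0.02 m/s); the robot touches nothing.
It fails at once if the short pin is taken from its place (moved over 30 mm) (distance of short_pin from where it was at the start of the episode above 0.03 m).
It fails at once if the clear blue-capped bottle is pushed or knocked over (moved over 40 mm or tipped) (distance of spray from where it was at the start of the episode above 0.04 m or angle between spray's own z axis and vertical above 0.5 rad).
It fails at once if the mug is pushed or knocked over (moved over 40 mm or tipped) (distance of mug from where it was at the start of the episode above 0.04 m or angle between mug's own z axis and vertical above 0.5 rad).
It also fails if it takes over 64 s, if anything falls off the work surface, if the arm or the gripper's body presses on something with over 40 N, if the wrist force passes 120 N, or if a joint passes its speed limit or range.

### The arm

A 6-joint arm with a two-finger parallel gripper is mounted at the origin on the work surface. World frame = base frame: x ahead of the robot, y to its left, z up, the work surface at z = 0. Lengths are in m, angles in rad, forces in N, time in s.
With the tool pointing down it reaches from about 0.35 to 0.925 m from the base axis. Payload 6.4 kg.
Tool frame: the origin (TCP) lies at the very end of the fingers, on their centre line; the grasp point (between the pads) lies 19 mm behind it (bot.hold_point_z is the distance from the TCP to the grasp point, in m); z points along the fingers, y is the line along which they close (so a half turn about z gives the same grasp; the last joint's range is limited). The gripper opens to 94 mm and grips with 3 to 60 N. Pads are 16 mm wide; open, the fingers measure 119 mm over their backs; the gripper's body (75 mm by 177 mm) begins 78 mm behind the grasp point.
Start: joints at [-1.507, 0.245, 1.558, -0, 1.339, -0.174], TCP at [0.153, -0.632, 0.205] pointing down, gripper open.
Joint ranges: [-3.13, 3.13], [-1.02, 2.26], [0.13, 2.54], [-0.95, 4.09], [0.21, 2.88], [-2.74, 2.74]. Speed limits (rad/s): [2.57, 2.57, 3.14, 3.14, 3.14, 3.14].

### API

Orientations are given as a unit quaternion [w, x, y, z].
In Python, from station import bot gives the robot as it stands.
- The arm moves only by the shell command python3 -m pendant 'ROWS' [OPENING] [FORCE]. ROWS is JSON, a list of rows, each an object of numbers: "x", "y", "z": the shift along the tool's x, y, z in units of 500 mm (1.0 is 500 mm); "wx", "wy", "wz": the turn, a rotation vector about the tool's x, y, z in units of 120 degrees (1.0 is 120 degrees). In form: [{"x": .., "y": .., "z": .., "wx": .., "wy": .., "wz": ..}, ...]. A call has 1 to 20 rows; each row is the pose to reach, as a shift and turn from the pose commanded when the call began, along the tool's axes at that moment; what a row does not reach only later rows make up. A row lasts 1/8 s, in which the tool goes at most 62.5 mm and 10.7 degrees, less where a joint would pass 70% of its speed; a pose out of reach is approached as far as the arm can. A call with a number of a shift or a turn outside -1 to 1 is refused whole. A call with a gripper value outside its range is refused whole. OPENING is the opening, from 0 (shut) to 1 (fully open), set as the call begins (- or left out, the last holds). The fingers move at their own pace and stop on an object; FORCE is the grip in N (left out, the last holds). Time passes only in rows, so rows that repeat a pose let the fingers close. It gives the time, the measured TCP pose, the force, the opening and the grip force at its end, in the units of the state.
- bot.get_obs(): the state, without advancing time (a new reading comes with each control period).
- bot.snapshot(name): name is "scene" or "top" or "wrist"; returns a dict with "image" (480x640x3 uint8, red, green, blue), "z_map" (480x640 float32, m along the optical axis (not along the pixel's ray), 0 where there is no reading), "K" (3x3 intrinsics, pixels), "world_to_cam" (4x4, takes a point from world to camera coordinates); the wrist camera has in their place "hand_eye" (4x4, takes a point from camera to tool coordinates, whose origin is the TCP and whose axes are the flange's). Camera axes: x right, y up, looking along -z (the intrinsics and any distortion apply to the point x, -y, -z); pixel columns grow to the right and rows downward; lengths in m; the calibration is good to about 2 mm. A picture is of the moment at which its call begins: read the wrist's pose just before it.
- bot.job_done(): hands the job in; it is judged then, once.
The state is a dict: "clock": time; "joint_positions": joint angles; "joint_vel": joint speeds; "effort": joint torques, N m; "tool_pos": TCP position; "eef_rot": TCP orientation; "force": force on the tool from outside, world axes, zero at the start; "moment": the same for the moment, N m; "gripper_width": finger opening in m; "grasp_force": force on a finger pad.
Only numpy, scipy, OpenCV 4.12 (cv2) and the standard library are available. Lean on these libraries where they do the work, as an engineer would, in place of code of your own. Each camera call takes 0.05 s, during which the arm holds its last target. There are 200 camera calls.

## Working session

There is one attempt and no reset: what is moved stays moved. The work goes in short steps, Python scripts to look and compute and a shell command to move; the robot and the scene stay as the last step left them, time stands still between calls to the robot, and variables do not carry over. Pictures are saved under pics/ and viewed, at most 10 in all, crops included, and the job is handed in when it is done.

```bash
ls; mkdir -p pics; cat > h.py <<'E'
import numpy as np, cv2
from station import bot
from scipy.spatial.transform import Rotation as R
def snap(name):
    o=bot.get_obs(); s=bot.snapshot(name)
    if name=="wrist":
        T=np.eye(4); T[:3,:3]=R.from_quat(np.roll(o["eef_rot"],-1)).as_matrix(); T[:3,3]=o["tool_pos"]
        s["c2w"]=T@s["hand_eye"]
    else: s["c2w"]=np.linalg.inv(s["world_to_cam"])
    return s
def cloud(s):
    K=s["K"]; z=s["z_map"]; v,u=np.mgrid[:480,:640]
    P=np.stack([(u-K[0,2])/K[0,0]*z,-(v-K[1,2])/K[1,1]*z,-z,np.ones_like(z)],-1)@s["c2w"].T
    P=P[...,:3]; P[z==0]=np.nan; return P
E
python3 - <<'E'
from h import *
for n in("scene","top"):
    s=snap(n); cv2.imwrite(f"pics/{n}0.png",s["image"][...,::-1]); np.savez(f"{n}0.npz",**s)
    print(n,[k for k in s],s["K"].round(1).tolist(),s["c2w"].round(3).tolist())
o=bot.get_obs();print({k:np.round(v,3) for k,v in o.items()})
E
```

```text
pics
scene ['image', 'z_map', 'K', 'world_to_cam', 'c2w'] [[482.1, 0.0, 321.1], [0.0, 482.1, 239.0], [0.0, 0.0, 1.0]] [[0.574, -0.615, 0.541, 1.083], [0.819, 0.43, -0.38, -0.291], [0.001, 0.661, 0.751, 0.822], [0.0, 0.0, 0.0, 1.0]]
top ['image', 'z_map', 'K', 'world_to_cam', 'c2w'] [[507.1, 0.0, 322.0], [0.0, 507.1, 244.6], [0.0, 0.0, 1.0]] [[0.018, 0.982, -0.189, 0.357], [-1.0, 0.017, -0.009, 0.054], [-0.005, 0.189, 0.982, 1.395], [0.0, 0.0, 0.0, 1.0]]
{'clock': np.float64(0.1), 'joint_positions': array([-1.507,  0.246,  1.559, -0.   ,  1.339, -0.174]), 'joint_vel': array([ 0.001, -0.003, -0.001,  0.001,  0.001,  0.001]), 'effort': array([ 1.0000e-03, -4.1691e+01, -3.1552e+01,  6.9000e-02,  3.1000e-02,
       -0.0000e+00]), 'tool_pos': array([ 0.153, -0.631,  0.204]), 'eef_rot': array([-0.001,  0.993,  0.119,  0.   ]), 'force': array([ 0.316,  0.224, -0.255]), 'moment': array([-0.011,  0.021, -0.014]), 'grasp_force': np.float64(0.0), 'gripper_width': np.float64(0.094)}
```

View pics/scene0.png

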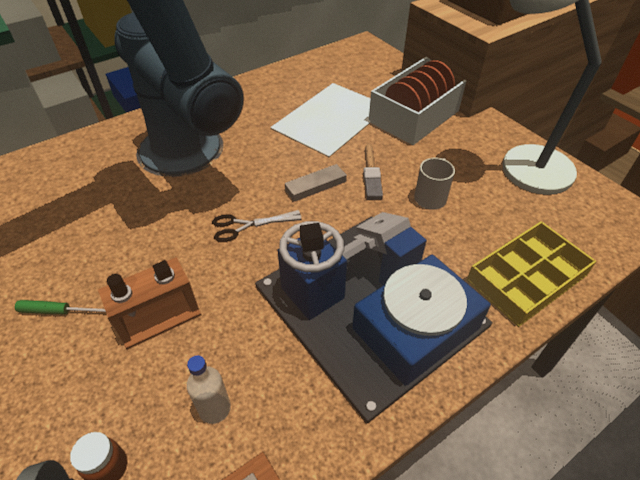

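View pics/top0.png

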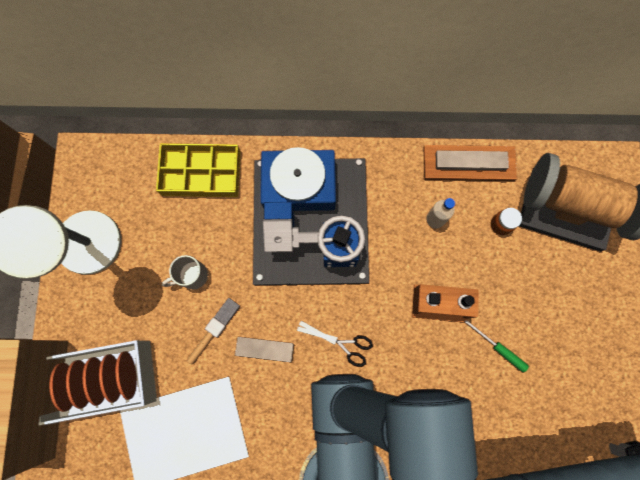

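The scene view shows the rack with the round-knob pin at (118,285) and the square one at (163,272). In the top view the round knob is at (467,301), the square knob at (433,298), the wheel block at (342,237) and the fork plate with its hole at (279,240). The bottle is at (443,213) and the mug at (186,271).

```bash
python3 - <<'E'
from h import *
for n in("top","scene"):
    s=dict(np.load(n+"0.npz")); P=cloud(s)
    def box(x0,x1,y0,y1,z0,z1):
        Q=P.reshape(-1,3); m=np.all((Q>[x0,y0,z0])&(Q<[x1,y1,z1]),1); return Q[m]
    if n=="top":
        for u,v in((467,301),(433,298),(342,237),(279,240),(443,213),(449,203),(186,271),(330,250)): print((u,v),P[v,u].round(3))
        q=box(.2,.9,-.6,.4,.005,.4)
    px,py,_=dict(np.load("top0.npz")) and (0,0,0)
    for nm,b in dict(knobs=(.25,.5,-.5,-.15,.112,.16),round=(.25,.5,-.5,-.15,.138,.16),racktop=(.25,.5,-.5,-.15,.094,.102),block=(.4,.7,-.1,.1,.199,.21),wheel=(.4,.7,-.15,.15,.15,.19)).items():
        Q=box(*b); 
        if len(Q)<5: print(n,nm,len(Q)); continue
        r=cv2.minAreaRect(Q[:,:2].astype(np.float32)*1000)
        print(n,nm,len(Q),Q.mean(0).round(4),Q.min(0).round(3),Q.max(0).round(3),np.round(r[0],1),np.round(r[1],1),round(r[2],1))
    Q=box(.4,.68,.08,.2,.09,.18)
    # plane ransac
    best=0;rng=np.random.default_rng(0)
    for _ in range(500):
        a=Q[rng.choice(len(Q),3,replace=False)];nn=np.cross(a[1]-a[0],a[2]-a[0]);l=np.linalg.norm(nn)
        if l<1e-6: continue
        nn/=l; nn*=np.sign(nn[2])
        if abs(nn[2]-.866)>.06: continue
        m=abs((Q-a[0])@nn)<.002
        if m.sum()>best: best=m.sum();M=m
    q=Q[M];c=q.mean(0);nn=np.linalg.svd(q-c)[2][2];print(n,"fork plane",best,len(Q),c.round(4),(nn*np.sign(nn[2])).round(3),q.min(0).round(3),q.max(0).round(3))
E
```

```text
(467, 301) [ 0.463 -0.292  0.149]
(433, 298) [ 0.47  -0.213  0.135]
(342, 237) [0.606 0.017 0.206]
(279, 240) [0.614 0.176 0.118]
(443, 213) [ 0.692 -0.247  0.12 ]
(449, 203) [ 0.704 -0.25   0.171]
(186, 271) [0.543 0.438 0.015]
(330, 250) [0.586 0.045 0.138]
top knobs 261 [ 0.4676 -0.2557  0.135 ] [ 0.451 -0.31   0.112] [ 0.487 -0.202  0.153] [ 469.1 -256.3] [108.6  30.5] 86.2
top round 97 [ 0.4654 -0.2979  0.1478] [ 0.453 -0.31   0.139] [ 0.478 -0.286  0.153] [ 465.7 -298.2] [25.  23.4] 9.6
top racktop 780 [ 0.465  -0.2599  0.0995] [ 0.43  -0.335  0.094] [ 0.5   -0.184  0.102] [ 466.  -259.6] [151.1  69.4] 88.1
top block 222 [0.611  0.0171 0.2048] [ 0.59  -0.005  0.2  ] [0.634 0.038 0.21 ] [611.3  17. ] [36.2 36.9] 69.8
top wheel 883 [0.6104 0.0197 0.1699] [ 0.553 -0.041  0.15 ] [0.67  0.149 0.19 ] [608.6  52. ] [115.9 185.9] 5.0
top fork plane 358 1184 [0.6221 0.1714 0.1373] [-0.518 -0.002  0.856] [0.587 0.142 0.115] [0.655 0.2   0.158]
scene knobs 583 [ 0.4744 -0.2652  0.1322] [ 0.452 -0.311  0.112] [ 0.488 -0.206  0.15 ] [ 470.1 -258.1] [105.3  29. ] 85.4
scene round 188 [ 0.4695 -0.2984  0.1458] [ 0.452 -0.311  0.138] [ 0.48  -0.286  0.15 ] [ 467.3 -298.4] [26.3 25.7] 18.4
scene racktop 1644 [ 0.4715 -0.2641  0.0994] [ 0.428 -0.335  0.094] [ 0.5   -0.182  0.102] [ 468.5 -258.4] [150.1  71.5] 86.3
scene block 343 [0.6138 0.0171 0.2032] [ 0.589 -0.005  0.199] [0.635 0.04  0.206] [612.6  17.8] [36.  38.3] 67.5
scene wheel 1541 [0.6211 0.0133 0.1688] [ 0.555 -0.04   0.15 ] [0.671 0.149 0.19 ] [636.2  45.1] [187.7 113.2] 51.0
scene fork plane 488 1603 [0.6234 0.1696 0.136 ] [-0.502 -0.018  0.865] [0.584 0.142 0.113] [0.659 0.199 0.156]
```

```bash
cat >> h.py <<'E'
def down(yawdeg):  # tool pointing down, tool x at yaw
    a=np.radians(yawdeg); return np.array([[np.cos(a),np.sin(a),0],[np.sin(a),-np.cos(a),0],[0,0,-1.]])
def plan(p,Rt):
    o=bot.get_obs(); R0=R.from_quat(np.roll(o["eef_rot"],-1)).as_matrix()
    d=R0.T@(np.asarray(p)-o["tool_pos"])/.5; w=np.degrees(R.from_matrix(R0.T@Rt).as_rotvec())/120
    print("at",o["tool_pos"].round(4),"clock",o["clock"].round(2),"q",o["joint_positions"].round(2),"\nshift",d.round(4),"turn",w.round(4))
E
python3 - <<'E'
from h import *
plan([.38,-.31,.32],down(86.7))
E
```

```text
Traceback (most recent call last):
  File "h.py", line 20, in plan
    print("at",o["tool_pos"].round(4),"clock",o["clock"].round(2),"q",o["joint_positions"].round(2),"\nshift",d.round(4),"turn",w.round(4))
                                              ^^^^^^^^^^^^^^^^
AttributeError: 'float' object has no attribute 'round'
```

```bash
sed -i 's/o\["clock"\].round(2)/o["clock"]/' h.py
python3 - <<'E'
from h import *
plan([.38,-.31,.32],down(86.7))
E
```

```text
at [ 0.1531 -0.6312  0.2045] clock 0.1 q [-1.51  0.25  1.56 -0.    1.34 -0.17] 
shift [ 0.5924 -0.5178 -0.23  ] turn [-6.00e-04 -6.00e-04 -6.09e-01]
```

```bash
python3 -m pendant '[{"z":-0.12},{"x":0.2,"y":-0.17,"z":-0.23,"wz":-0.1},{"x":0.592,"y":-0.518,"z":-0.23,"wz":-0.609},{"x":0.592,"y":-0.518,"z":-0.23,"wz":-0.609},{"x":0.592,"y":-0.518,"z":-0.23,"wz":-0.609},{"x":0.592,"y":-0.518,"z":-0.23,"wz":-0.609},{"x":0.592,"y":-0.518,"z":-0.23,"wz":-0.609},{"x":0.592,"y":-0.518,"z":-0.23,"wz":-0.609},{"x":0.592,"y":-0.518,"z":-0.23,"wz":-0.609},{"x":0.592,"y":-0.518,"z":-0.23,"wz":-0.609},{"x":0.592,"y":-0.518,"z":-0.23,"wz":-0.609},{"x":0.592,"y":-0.518,"z":-0.23,"wz":-0.609}]' 1 20
python3 - <<'E'
from h import *
plan([.60,.017,.32],down(159))
E
```

```text
at [ 0.1531 -0.6312  0.2045] clock 0.1 q [-1.51  0.25  1.56 -0.    1.34 -0.17] 
shift [ 1.1741 -1.0497 -0.229 ] turn [-2.0000e-04 -1.1000e-03 -1.2115e+00]$[0]: bad value
```

```bash
python3 -m pendant '[{"x":0,"y":0,"z":-0.12,"wx":0,"wy":0,"wz":0},{"x":0.2,"y":-0.17,"z":-0.23,"wx":0,"wy":0,"wz":-0.1},{"x":0.592,"y":-0.518,"z":-0.23,"wx":0,"wy":0,"wz":-0.609},{"x":0.592,"y":-0.518,"z":-0.23,"wx":0,"wy":0,"wz":-0.609},{"x":0.592,"y":-0.518,"z":-0.23,"wx":0,"wy":0,"wz":-0.609},{"x":0.592,"y":-0.518,"z":-0.23,"wx":0,"wy":0,"wz":-0.609},{"x":0.592,"y":-0.518,"z":-0.23,"wx":0,"wy":0,"wz":-0.609},{"x":0.592,"y":-0.518,"z":-0.23,"wx":0,"wy":0,"wz":-0.609},{"x":0.592,"y":-0.518,"z":-0.23,"wx":0,"wy":0,"wz":-0.609},{"x":0.592,"y":-0.518,"z":-0.23,"wx":0,"wy":0,"wz":-0.609},{"x":0.592,"y":-0.518,"z":-0.23,"wx":0,"wy":0,"wz":-0.609},{"x":0.592,"y":-0.518,"z":-0.23,"wx":0,"wy":0,"wz":-0.609}]' 1 20
python3 - <<'E'
from h import *
plan([.60,.017,.32],down(159))
E
```

```text
clock: 1.6
tool_pos: [0.3792, -0.311, 0.3202]
eef_rot: [-0.0, 0.728, 0.686, -0.0]
force: [0.8, -0.4, -0.4]
gripper_width: 0.0939
grasp_force: 0.0
at [ 0.3792 -0.311   0.3202] clock 1.6 q [-0.92 -0.21  1.81 -0.    1.54 -0.86] 
shift [6.811e-01 4.017e-01 4.000e-04] turn [-1.000e-04 -3.000e-04 -6.034e-01]
```

```bash
python3 -m pendant '[{"x":0.681,"y":0.402,"z":0,"wx":0,"wy":0,"wz":-0.603},{"x":0.681,"y":0.402,"z":0,"wx":0,"wy":0,"wz":-0.603},{"x":0.681,"y":0.402,"z":0,"wx":0,"wy":0,"wz":-0.603},{"x":0.681,"y":0.402,"z":0,"wx":0,"wy":0,"wz":-0.603},{"x":0.681,"y":0.402,"z":0,"wx":0,"wy":0,"wz":-0.603},{"x":0.681,"y":0.402,"z":0,"wx":0,"wy":0,"wz":-0.603},{"x":0.681,"y":0.402,"z":0,"wx":0,"wy":0,"wz":-0.603},{"x":0.681,"y":0.402,"z":0,"wx":0,"wy":0,"wz":-0.603},{"x":0.681,"y":0.402,"z":0,"wx":0,"wy":0,"wz":-0.603},{"x":0.681,"y":0.402,"z":0,"wx":0,"wy":0,"wz":-0.603}]'
python3 - <<'E'
from h import *
s=snap("wrist"); cv2.imwrite("pics/w1.png",s["image"][...,::-1]); P=cloud(s); Q=P.reshape(-1,3)
m=np.all((Q>[.5,-.1,.195])&(Q<[.72,.14,.212]),1); q=Q[m]
print(len(q),q.mean(0).round(4),cv2.minAreaRect(q[:,:2].astype(np.float32)*1000), s["c2w"][:3,3])
plan([.612,.017,.173],down(159))
E
```

```text
clock: 2.85
tool_pos: [0.5997, 0.0168, 0.3207]
eef_rot: [0.0, 0.183, 0.983, -0.0]
force: [0.2, -0.7, -0.1]
gripper_width: 0.0944
grasp_force: 0.0
2566 [0.6093 0.0195 0.2039] ((610.530029296875, 19.143627166748047), (36.0438117980957, 36.5075569152832), 66.90703582763672) [0.5383639  0.04053296 0.50014084]
at [0.5997 0.017  0.3207] clock 2.9 q [-0.16  0.06  1.56 -0.    1.53 -1.36] 
shift [-0.0228  0.0089  0.2954] turn [-0.      0.0002 -0.0007]
```

View pics/w1.png

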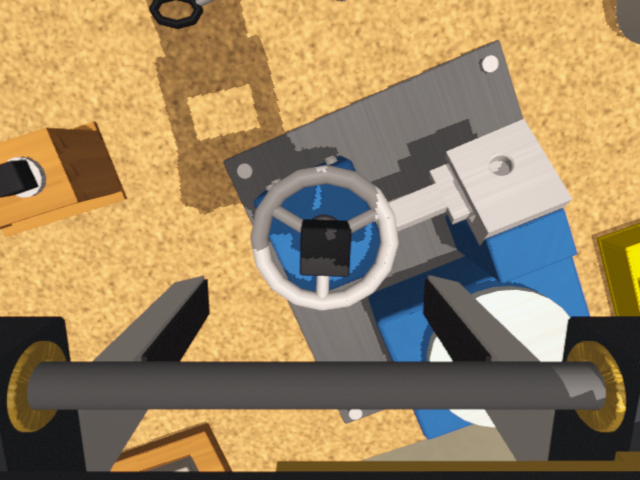

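Wrist view: the grip block is at (326,247), the fork hole at (501,165), and the lug arm runs between them. The block lies at (0.611, 0.018) and is turned about 67.5°, which agrees with the other cameras. I'll descend and close on it.

```bash
python3 - <<'E'
from h import *
s=snap("wrist"); np.savez("w1.npz",**s)
E
python3 -m pendant '[{"x":-0.02,"y":0.01,"z":0.1,"wx":0,"wy":0,"wz":0.0125},{"x":-0.02,"y":0.01,"z":0.2,"wx":0,"wy":0,"wz":0.0125},{"x":-0.02,"y":0.01,"z":0.26,"wx":0,"wy":0,"wz":0.0125},{"x":-0.02,"y":0.01,"z":0.29,"wx":0,"wy":0,"wz":0.0125},{"x":-0.02,"y":0.01,"z":0.294,"wx":0,"wy":0,"wz":0.0125},{"x":-0.02,"y":0.01,"z":0.294,"wx":0,"wy":0,"wz":0.0125}]' 1 15
python3 -m pendant '[{"x":0,"y":0,"z":0,"wx":0,"wy":0,"wz":0},{"x":0,"y":0,"z":0,"wx":0,"wy":0,"wz":0},{"x":0,"y":0,"z":0,"wx":0,"wy":0,"wz":0},{"x":0,"y":0,"z":0,"wx":0,"wy":0,"wz":0},{"x":0,"y":0,"z":0,"wx":0,"wy":0,"wz":0},{"x":0,"y":0,"z":0,"wx":0,"wy":0,"wz":0}]' 0 15
```

```text
clock: 3.7
tool_pos: [0.6121, 0.0189, 0.1752]
eef_rot: [0.001, 0.195, 0.981, 0.0]
force: [0.5, 0.1, 0.0]
gripper_width: 0.094
grasp_force: 0.0
clock: 4.45
tool_pos: [0.6111, 0.0192, 0.1734]
eef_rot: [-0.0, 0.195, 0.981, -0.0]
force: [0.5, -0.2, -0.4]
gripper_width: 0.0373
grasp_force: 0.0
```

```bash
python3 -m pendant '[{"x":0,"y":0,"z":0,"wx":0,"wy":0,"wz":0},{"x":0,"y":0,"z":0,"wx":0,"wy":0,"wz":0},{"x":0,"y":0,"z":0,"wx":0,"wy":0,"wz":0.05},{"x":0,"y":0,"z":0,"wx":0,"wy":0,"wz":0.1}]'
python3 -c "
from h import *
o=bot.get_obs();print(o['moment'],o['joint_positions'])"
```

```text
clock: 4.95
tool_pos: [0.6111, 0.0192, 0.1734]
eef_rot: [-0.0, 0.298, 0.955, 0.0]
force: [0.1, 0.2, 0.6]
gripper_width: 0.0362
grasp_force: 15.0
[ 0.06440314 -0.09962115  0.07974246] [-1.53779546e-01  1.86224199e-01  1.68701920e+00  2.27656222e-05
  1.26840660e+00 -1.12024991e+00]
```

```bash
python3 -m pendant '[{"x":0,"y":0,"z":0,"wx":0,"wy":0,"wz":0.08},{"x":0,"y":0,"z":0,"wx":0,"wy":0,"wz":0.16},{"x":0,"y":0,"z":0,"wx":0,"wy":0,"wz":0.24},{"x":0,"y":0,"z":0,"wx":0,"wy":0,"wz":0.32},{"x":0,"y":0,"z":0,"wx":0,"wy":0,"wz":0.4},{"x":0,"y":0,"z":0,"wx":0,"wy":0,"wz":0.48},{"x":0,"y":0,"z":0,"wx":0,"wy":0,"wz":0.56},{"x":0,"y":0,"z":0,"wx":0,"wy":0,"wz":0.64},{"x":0,"y":0,"z":0,"wx":0,"wy":0,"wz":0.72},{"x":0,"y":0,"z":0,"wx":0,"wy":0,"wz":0.8},{"x":0,"y":0,"z":0,"wx":0,"wy":0,"wz":0.88},{"x":0,"y":0,"z":0,"wx":0,"wy":0,"wz":0.96},{"x":0,"y":0,"z":0,"wx":0,"wy":0,"wz":1.0}]'
python3 - <<'E'
from h import *
o=bot.get_obs();print(o['moment'],o['joint_positions'])
s=snap("wrist"); cv2.imwrite("pics/w2.png",s["image"][...,::-1])
E
```

```text
clock: 6.58
tool_pos: [0.6112, 0.0192, 0.1734]
eef_rot: [0.0, 0.976, 0.22, 0.0]
force: [0.5, 0.2, 0.1]
gripper_width: 0.0362
grasp_force: 15.0
[-0.00100762 -0.10655171  0.00243798] [-1.53810533e-01  1.86272838e-01  1.68695047e+00  3.38161092e-05
  1.26819991e+00  9.73906852e-01]
```

View pics/w2.png

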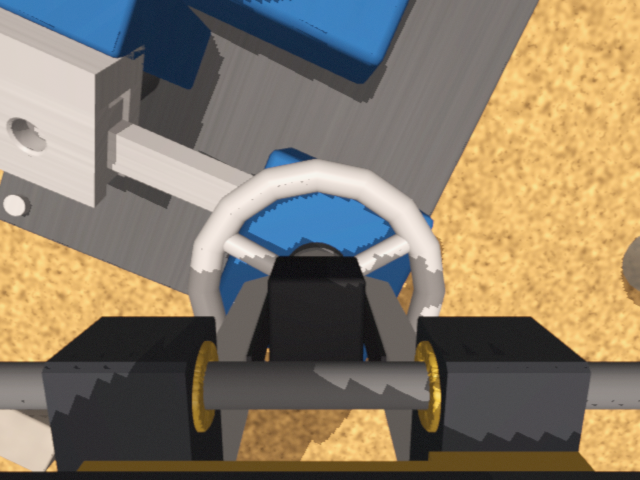

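The wheel block is firmly held and the fork hole, at (27,134), shows part of the lug hole. I'll continue clockwise in small steps and watch the moment.

```bash
M='import sys;from h import *;o=bot.get_obs();print("M",o["moment"].round(2),o["joint_positions"][5])'
python3 -m pendant '[{"x":0,"y":0,"z":0,"wx":0,"wy":0,"wz":0.05},{"x":0,"y":0,"z":0,"wx":0,"wy":0,"wz":0.1},{"x":0,"y":0,"z":0,"wx":0,"wy":0,"wz":0.15},{"x":0,"y":0,"z":0,"wx":0,"wy":0,"wz":0.2},{"x":0,"y":0,"z":0,"wx":0,"wy":0,"wz":0.2}]' | tail -2; python3 -c "$M"
python3 -m pendant '[{"x":0,"y":0,"z":0,"wx":0,"wy":0,"wz":0.04},{"x":0,"y":0,"z":0,"wx":0,"wy":0,"wz":0.08},{"x":0,"y":0,"z":0,"wx":0,"wy":0,"wz":0.1},{"x":0,"y":0,"z":0,"wx":0,"wy":0,"wz":0.1}]' |tail -2; python3 -c "$M"
```

```text
gripper_width: 0.0362
grasp_force: 15.0
M [-0.   -0.16 -0.02] 1.387720137467895
gripper_width: 0.0375
grasp_force: 16.3
M [-0.01  0.03  0.57] 1.595574811619411
```

The moment jumped to 0.57 N m and the fingers spread slightly, so the wheel is at its stop. I'll release, lift and check.

```bash
python3 -m pendant '[{"x":0,"y":0,"z":0,"wx":0,"wy":0,"wz":0},{"x":0,"y":0,"z":0,"wx":0,"wy":0,"wz":0},{"x":0,"y":0,"z":0,"wx":0,"wy":0,"wz":0},{"x":0,"y":0,"z":-0.1,"wx":0,"wy":0,"wz":0},{"x":0,"y":0,"z":-0.2,"wx":0,"wy":0,"wz":0},{"x":-0.03,"y":-0.15,"z":-0.3,"wx":0,"wy":0,"wz":0},{"x":-0.03,"y":-0.15,"z":-0.3,"wx":0,"wy":0,"wz":0},{"x":-0.03,"y":-0.15,"z":-0.3,"wx":0,"wy":0,"wz":0}]' 1
python3 - <<'E'
from h import *
s=snap("wrist"); np.savez("w3.npz",**s); cv2.imwrite("pics/w3.png",s["image"][...,::-1])
s=dict(np.load("w3.npz"));P=cloud(s);print("cam",s["c2w"].round(3).tolist())
n=np.array([-.5,0,.866]);o=bot.get_obs();print(o["joint_positions"].round(2),o["tool_pos"],o["eef_rot"])
s=snap("scene");np.savez("s3.npz",**s);cv2.imwrite("pics/s3.png",cv2.resize(s["image"][190:310,240:440,::-1],None,fx=4,fy=4))
E
```

```text
clock: 8.75
tool_pos: [0.6105, 0.0969, 0.3253]
eef_rot: [-0.0, 0.996, -0.09, 0.002]
force: [0.5, -0.7, 0.0]
gripper_width: 0.0937
grasp_force: 0.0
cam [[-0.179, 0.959, 0.221, 0.674], [-0.984, -0.174, -0.041, 0.085], [-0.001, -0.224, 0.974, 0.505], [0.0, 0.0, 0.0, 1.0]]
[-0.03  0.1   1.51 -0.    1.53  1.72] [0.60999579 0.09586126 0.32354536] [ 1.62808081e-04  9.95908541e-01 -9.03663432e-02  2.75681018e-04]
```

View pics/w3.png

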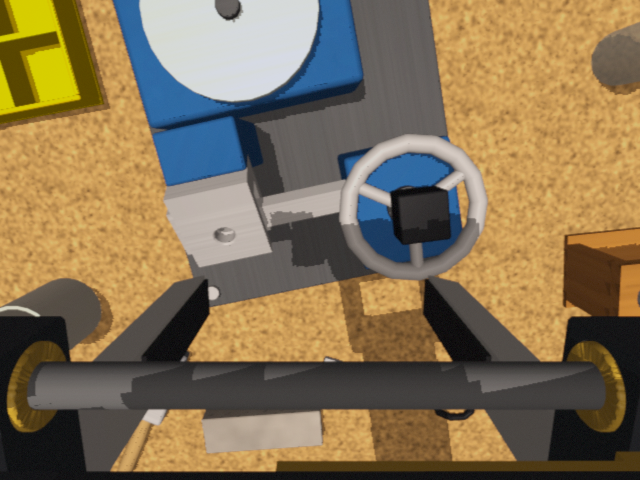

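Hole at (224,234) in the upper plate, with the lug arm now fully towards the fork. Next I measure the fork from depth in several views.

```bash
cat > fork.py <<'E'
from h import *
def fork(s,g):
    P=cloud(s);Q=P.reshape(-1,3);g=np.array(g);n=np.array([-.5,0,.866])
    n0=n
    for t in(.006,.003,.002,.002):
        m=(abs((Q-g)@n)<t)&(np.linalg.norm(Q-g,axis=1)<.035)
        q=Q[m];c=np.median(q,0) if t>.005 else q.mean(0);nn=np.linalg.svd(q-q.mean(0))[2][2];n=nn*np.sign(nn[2]);g=g-n*((g-q.mean(0))@n)
    o=s["c2w"][:3,3];d=Q-o
    I=o+d*(((q.mean(0)-o)@n)/(d@n))[:,None]
    dep=(Q-g)@n
    h=(dep<-.002)&(np.linalg.norm(I-g,axis=1)<.016)
    H=I[h]
    if len(H)<5: return n,None,0,0
    ey=np.cross(n,[1,0,0]);ey/=np.linalg.norm(ey);ex=np.cross(ey,n)
    uv=np.stack([H@ex,H@ey],1);(a,b),r=cv2.minEnclosingCircle(((uv-uv.mean(0))*1000).astype(np.float32))
    # depth of what is seen inside
    return n,H.mean(0),len(H),r
E
python3 - <<'E'
from fork import *
for f,px in(("w1",(501,165)),("w3",(224,234)),("top0",(279,240))):
    s=dict(np.load(f+".npz"));P=cloud(s)
    u,v=px; g=np.nanmedian(P[v-14:v+15,u-14:u+15].reshape(-1,3),0) if f!="top0" else np.array([.612,.172,.13])
    for _ in range(2):
        n,H,k,r=fork(s,g); print(f,g.round(4),n.round(4),None if H is None else H.round(4),k,r)
        if H is not None:g=H
    q=P.reshape(-1,3);m=(abs((q-g)@n)<.0015)&(np.linalg.norm(q-g,axis=1)<.06)
    w=q[m]; ey=np.array([0,1.,0]);ex=np.cross(ey,n)
    print("  plate extents about hole x,y",np.percentile((w-g)@ex,[1,99]).round(4),np.percentile((w-g)[:,1],[1,99]).round(4),
      cv2.minAreaRect(np.stack([w@ex,w[:,1]],1).astype(np.float32)*1000))
E
```

```text
w1 [0.6131 0.1823 0.1256] [-0.4995 -0.0165  0.8662] [0.6109 0.1786 0.1306] 345 11.985817909240723
w1 [0.6109 0.1786 0.1306] [-0.4995 -0.0168  0.8661] [0.6109 0.1786 0.1306] 345 11.985032081604004
  plate extents about hole x,y [-0.0298  0.0489] [-0.0338  0.0353] ((603.6519775390625, 179.28851318359375), (80.75311279296875, 71.00613403320312), 1.3160252571105957)
w3 [0.6106 0.1812 0.1265] [-0.5007 -0.0166  0.8655] [0.6119 0.1793 0.131 ] 243 11.385777473449707
w3 [0.6119 0.1793 0.131 ] [-0.5007 -0.0164  0.8655] [0.6119 0.1793 0.131 ] 243 11.385008811950684
  plate extents about hole x,y [-0.0305  0.0489] [-0.0337  0.0354] ((603.8176879882812, 180.15762329101562), (81.86458587646484, 70.46373748779297), 1.4665931463241577)
top0 [0.612 0.172 0.13 ] [-0.5101 -0.0112  0.8601] [0.6117 0.174  0.1309] 57 15.636870384216309
top0 [0.6117 0.174  0.1309] [-0.5067 -0.004   0.8621] [0.6118 0.175  0.131 ] 54 15.099411964416504
  plate extents about hole x,y [-0.0284  0.0499] [-0.0312  0.0371] ((603.63427734375, 177.47006225585938), (80.86823272705078, 70.01251983642578), 1.7436331510543823)
```

View pics/s3.png

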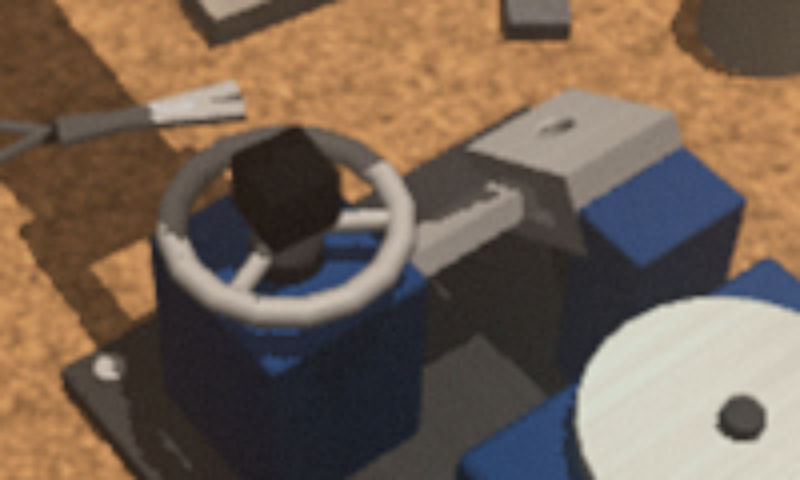

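The fork origin is about (0.611, 0.179, 0.130) with axis (-0.50, -0.016, 0.866), which fits the given 130 mm and 30°. Next, the pin.

```bash
python3 - <<'E'
from h import *
plan([.44,-.298,.30],down(90))
E
```

```text
at [0.6097 0.0952 0.3225] clock 8.85 q [-0.03  0.1   1.51 -0.    1.53  1.72] 
shift [-0.1913  0.8349  0.0457] turn [-3.000e-04  7.000e-04 -8.369e-01]
```

```bash
python3 -m pendant '[{"x":-0.191,"y":0.835,"z":0.02,"wx":0,"wy":0,"wz":-0.837},{"x":-0.191,"y":0.835,"z":0.045,"wx":0,"wy":0,"wz":-0.837},{"x":-0.191,"y":0.835,"z":0.045,"wx":0,"wy":0,"wz":-0.837},{"x":-0.191,"y":0.835,"z":0.045,"wx":0,"wy":0,"wz":-0.837},{"x":-0.191,"y":0.835,"z":0.045,"wx":0,"wy":0,"wz":-0.837},{"x":-0.191,"y":0.835,"z":0.045,"wx":0,"wy":0,"wz":-0.837},{"x":-0.191,"y":0.835,"z":0.045,"wx":0,"wy":0,"wz":-0.837},{"x":-0.191,"y":0.835,"z":0.045,"wx":0,"wy":0,"wz":-0.837},{"x":-0.191,"y":0.835,"z":0.045,"wx":0,"wy":0,"wz":-0.837},{"x":-0.191,"y":0.835,"z":0.045,"wx":0,"wy":0,"wz":-0.837},{"x":-0.191,"y":0.835,"z":0.045,"wx":0,"wy":0,"wz":-0.837},{"x":-0.191,"y":0.835,"z":0.045,"wx":0,"wy":0,"wz":-0.837}]' 0.75
python3 - <<'E'
from h import *
s=snap("wrist"); cv2.imwrite("pics/w4.png",s["image"][...,::-1]); Q=cloud(s).reshape(-1,3)
for z0 in (.143,.125):
    m=np.all((Q>[.42,-.34,z0])&(Q<[.52,-.26,.155]),1); q=Q[m]
    print(len(q),q.mean(0).round(4),q.max(0).round(4),cv2.minEnclosingCircle(q[:,:2].astype(np.float32)*1000))
plan([.467,-.298,.113],down(90))
E
```

```text
clock: 10.35
tool_pos: [0.4399, -0.2978, 0.3002]
eef_rot: [-0.001, 0.708, 0.706, -0.0]
force: [0.2, 0.0, 0.6]
gripper_width: 0.0703
grasp_force: 0.0
830 [ 0.4644 -0.2967  0.148 ] [ 0.4771 -0.2845  0.1505] ((464.5627136230469, -297.18798828125), 12.830044746398926)
931 [ 0.464  -0.2957  0.1466] [ 0.4771 -0.2844  0.1505] ((464.48516845703125, -297.0994873046875), 12.846717834472656)
at [ 0.4401 -0.2977  0.3004] clock 10.4 q [-0.81 -0.1   1.75 -0.    1.49 -0.81] 
shift [-0.0006  0.0541  0.3747] turn [-0.0003 -0.0003 -0.0012]
```

View pics/w4.png

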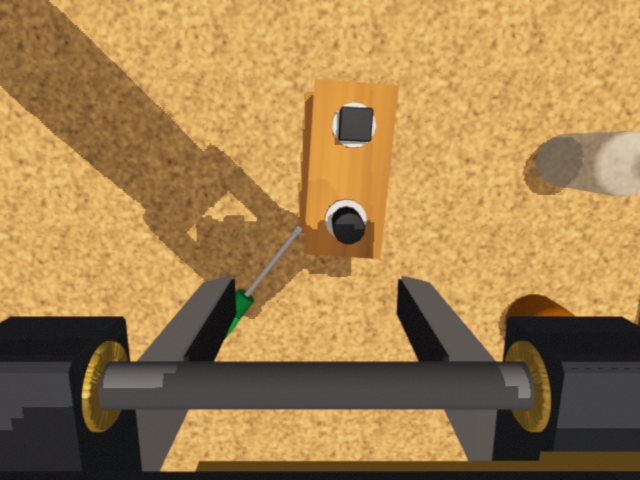

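The round knob is at (347,224) and the square one at (355,124). The pin measures (0.465, -0.297) with its top at 0.148, as expected. I'll descend, grip and lift.

```bash
python3 -m pendant '[{"x":0.0015,"y":0.05,"z":0.1,"wx":0,"wy":0,"wz":0},{"x":0.0015,"y":0.05,"z":0.2,"wx":0,"wy":0,"wz":0},{"x":0.0015,"y":0.05,"z":0.3,"wx":0,"wy":0,"wz":0},{"x":0.0015,"y":0.05,"z":0.35,"wx":0,"wy":0,"wz":0},{"x":0.0015,"y":0.05,"z":0.37,"wx":0,"wy":0,"wz":0},{"x":0.0015,"y":0.05,"z":0.371,"wx":0,"wy":0,"wz":0},{"x":0.0015,"y":0.05,"z":0.371,"wx":0,"wy":0,"wz":0}]' 0.75
python3 -m pendant '[{"x":0,"y":0,"z":0,"wx":0,"wy":0,"wz":0},{"x":0,"y":0,"z":0,"wx":0,"wy":0,"wz":0},{"x":0,"y":0,"z":0,"wx":0,"wy":0,"wz":0},{"x":0,"y":0,"z":0,"wx":0,"wy":0,"wz":0},{"x":0,"y":0,"z":0,"wx":0,"wy":0,"wz":0},{"x":0,"y":0,"z":0,"wx":0,"wy":0,"wz":0},{"x":0,"y":0,"z":0,"wx":0,"wy":0,"wz":0}]' 0 50
```

```text
clock: 11.28
tool_pos: [0.4662, -0.2976, 0.117]
eef_rot: [0.001, 0.707, 0.707, 0.0]
force: [0.3, -0.2, -0.3]
gripper_width: 0.0704
grasp_force: 0.0
clock: 12.15
tool_pos: [0.4654, -0.2969, 0.1155]
eef_rot: [-0.0, 0.707, 0.707, -0.0]
force: [-0.6, 0.3, -0.3]
gripper_width: 0.0254
grasp_force: 50.0
```

```bash
python3 -m pendant '[{"x":0,"y":0,"z":-0.04,"wx":0,"wy":0,"wz":0},{"x":0,"y":0,"z":-0.1,"wx":0,"wy":0,"wz":0},{"x":0,"y":0,"z":-0.2,"wx":0,"wy":0,"wz":0},{"x":0,"y":0,"z":-0.3,"wx":0,"wy":0,"wz":0},{"x":0,"y":0,"z":-0.4,"wx":0,"wy":0,"wz":0},{"x":0,"y":0,"z":-0.4,"wx":0,"wy":0,"wz":0}]'
cat >> h.py <<'E'
a=np.radians(1.9); F=np.array([.6114,.1792,.130]); ez=np.array([-.5*np.cos(a),-.5*np.sin(a),.866]); ey=np.array([-np.sin(a),np.cos(a),0]); ex=np.cross(ey,ez)
RI=np.stack([ey,ex,-ez],1)
E
python3 - <<'E'
from h import *
plan(F+ez*(.0155+.13),RI)
s=snap("wrist"); cv2.imwrite("pics/w5.png",s["image"][...,::-1])
E
```

```text
clock: 12.9
tool_pos: [0.4669, -0.2982, 0.3201]
eef_rot: [0.004, 0.707, 0.707, 0.0]
force: [0.3, -0.1, -2.7]
gripper_width: 0.0254
grasp_force: 50.0
at [ 0.4669 -0.2982  0.3201] clock 12.9 q [-0.77 -0.06  1.68  0.    1.52 -0.77] 
shift [0.9507 0.143  0.1234] turn [-0.247   0.007  -0.0146]
```

```bash
python3 -m pendant '[{"x":0.95,"y":0.143,"z":-0.02,"wx":0,"wy":0,"wz":0},{"x":0.95,"y":0.143,"z":-0.02,"wx":0,"wy":0,"wz":0},{"x":0.95,"y":0.143,"z":-0.02,"wx":0,"wy":0,"wz":0},{"x":0.95,"y":0.143,"z":-0.02,"wx":0,"wy":0,"wz":0},{"x":0.95,"y":0.143,"z":-0.02,"wx":0,"wy":0,"wz":0},{"x":0.95,"y":0.143,"z":-0.02,"wx":-0.08,"wy":0,"wz":0},{"x":0.95,"y":0.143,"z":-0.02,"wx":-0.16,"wy":0,"wz":-0.01},{"x":0.95,"y":0.143,"z":-0.02,"wx":-0.247,"wy":0.007,"wz":-0.015},{"x":0.95,"y":0.143,"z":-0.02,"wx":-0.247,"wy":0.007,"wz":-0.015},{"x":0.95,"y":0.143,"z":0.06,"wx":-0.247,"wy":0.007,"wz":-0.015},{"x":0.95,"y":0.143,"z":0.123,"wx":-0.247,"wy":0.007,"wz":-0.015},{"x":0.95,"y":0.143,"z":0.123,"wx":-0.247,"wy":0.007,"wz":-0.015},{"x":0.95,"y":0.143,"z":0.123,"wx":-0.247,"wy":0.007,"wz":-0.015}]'
python3 - <<'E'
from h import *
plan(F+ez*(.0155+.075),RI)
s=snap("wrist"); np.savez("w6.npz",**s);cv2.imwrite("pics/w6.png",s["image"][...,::-1])
s=snap("scene");np.savez("s6.npz",**s);cv2.imwrite("pics/s6.png",cv2.resize(s["image"][130:330,240:440,::-1],None,fx=3,fy=3))
E
```

```text
clock: 14.58
tool_pos: [0.5377, 0.1774, 0.2547]
eef_rot: [0.176, 0.673, 0.694, 0.186]
force: [1.0, 0.5, -1.9]
gripper_width: 0.025
grasp_force: 50.0
at [0.5377 0.1774 0.2547] clock 14.575 q [ 0.14 -0.3   2.07 -0.07  0.86  0.14] 
shift [-0.0019  0.0037  0.1087] turn [-0.0028 -0.0023 -0.0017]
```

View pics/w6.png

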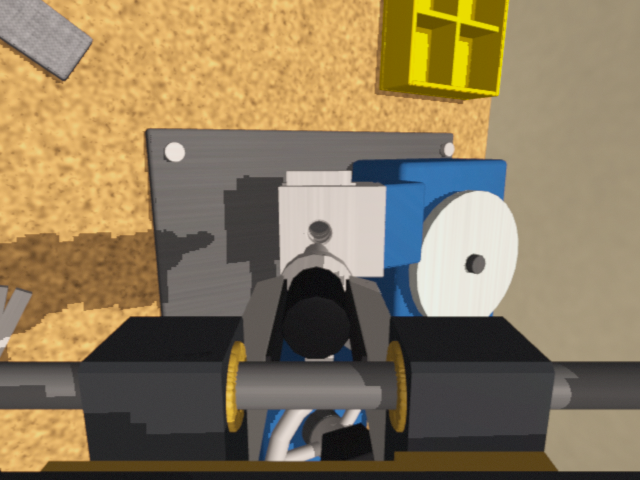

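View pics/s6.png

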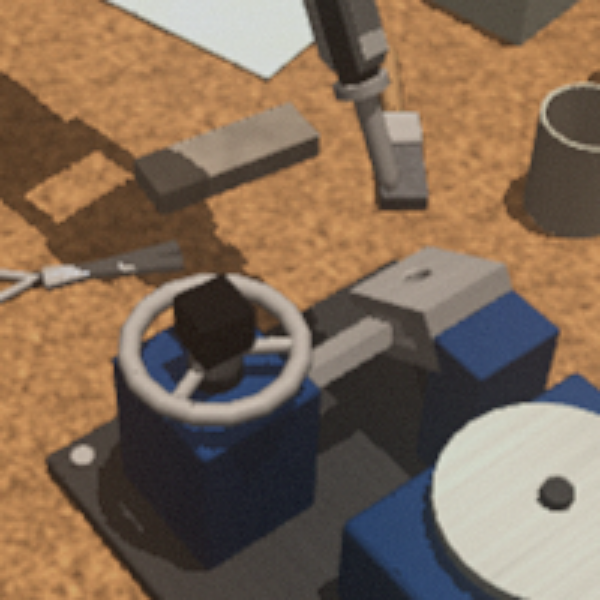

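The pin is held square to the fork axis, aimed at the hole at (319,231). One quick refinement of the hole and pin axis before inserting.

```bash
python3 - <<'E'
from fork import *
s=dict(np.load("w6.npz")); n,H,k,r=fork(s,F); n,H,k,r=fork(s,H);print("w6",n.round(4),H.round(4),k,r)
P=cloud(s).reshape(-1,3);d=P-H
w=d[(abs(d@n)<.0015)&(np.linalg.norm(d,axis=1)<.06)];print("ext",np.percentile(w@ex,[1,99]).round(4),np.percentile(w@ey,[1,99]).round(4))
o=bot.get_obs();Rt=R.from_quat(np.roll(o["eef_rot"],-1)).as_matrix();z=Rt[:,2];A=o["tool_pos"]
s=dict(np.load("s6.npz"));Q=cloud(s).reshape(-1,3);L=(Q-A)@Rt
m=(np.hypot(L[:,0],L[:,1])<.014)&(L[:,2]>.02)&(L[:,2]<.072);q=L[m]
from scipy.optimize import least_squares
f=lambda p:np.hypot(q[:,0]-p[0]-p[2]*q[:,2],q[:,1]-p[1]-p[3]*q[:,2])-.008
f2=least_squares(f,[0,0,0,0],loss="soft_l1",f_scale=.001);print("shank in tool",m.sum(),f2.x.round(4),"tip",(f2.x[:2]+.084*f2.x[2:]).round(4),np.abs(f2.fun).mean(),"toolz vs -ez",z@-ez)
e=(A+ez*0-F);print("TCP in fork frame",(e@ex).round(4),(e@ey).round(4),(e@ez).round(4))
E
```

```text
w6 [-0.4995 -0.0167  0.8662] [0.6103 0.1801 0.13  ] 421 14.99293327331543
ext [-0.0294  0.0493] [-0.0338  0.0338]
shank in tool 220 [-0.0018 -0.0002 -0.0024 -0.0024] tip [-0.002  -0.0004] 0.0009349017794151595 toolz vs -ez 0.999956592473623
TCP in fork frame -0.0006 0.001 0.1458
```

```bash
python3 -m pendant '[{"x":0,"y":0.001,"z":0.05,"wx":-0.002,"wy":-0.001,"wz":0},{"x":0,"y":0.001,"z":0.09,"wx":-0.002,"wy":-0.001,"wz":0},{"x":0,"y":0.001,"z":0.12,"wx":-0.002,"wy":-0.001,"wz":0},{"x":0,"y":0.001,"z":0.14,"wx":-0.002,"wy":-0.001,"wz":0},{"x":0,"y":0.001,"z":0.14,"wx":-0.002,"wy":-0.001,"wz":0},{"x":0,"y":0.001,"z":0.14,"wx":-0.002,"wy":-0.001,"wz":0}]'
cat > st.py <<'E'
from h import *
o=bot.get_obs();Rt=R.from_quat(np.roll(o["eef_rot"],-1)).as_matrix();e=o["tool_pos"]-[.611,.1796,.13]
print("TCP fork xyz mm",(1e3*np.array([e@ex,e@ey,e@ez])).round(1),"h",(1e3*(e@ez)-15.5).round(1),"F in tool",(Rt.T@o["force"]).round(1),"tilt",np.degrees(R.from_matrix(Rt.T@RI).as_rotvec()).round(2),"M",(Rt.T@o["moment"]).round(2))
E
python3 st.py
```

```text
clock: 15.42
tool_pos: [0.5722, 0.1797, 0.1942]
eef_rot: [0.178, 0.672, 0.694, 0.187]
force: [-0.4, -0.2, -2.3]
gripper_width: 0.0254
grasp_force: 50.0
TCP fork xyz mm [-1.5  1.4 75. ] h 59.5 F in tool [-0.2 -1.5  1.8] tilt [-0.06 -0.21 -0.14] M [ 0.21 -0.12  0.  ]
```

```bash
python3 -m pendant '[{"x":-0.001,"y":0.003,"z":0.01,"wx":0,"wy":0,"wz":0},{"x":-0.001,"y":0.003,"z":0.02,"wx":0,"wy":0,"wz":0},{"x":-0.001,"y":0.003,"z":0.03,"wx":0,"wy":0,"wz":0},{"x":-0.001,"y":0.003,"z":0.03,"wx":0,"wy":0,"wz":0}]' | tail -4; python3 st.py
python3 -m pendant '[{"x":0,"y":0,"z":0.01,"wx":0,"wy":0,"wz":0},{"x":0,"y":0,"z":0.02,"wx":0,"wy":0,"wz":0},{"x":0,"y":0,"z":0.02,"wx":0,"wy":0,"wz":0}]' | tail -4; python3 st.py
```

```text
eef_rot: [0.178, 0.672, 0.694, 0.187]
force: [0.9, 0.0, -2.8]
gripper_width: 0.0253
grasp_force: 50.0
TCP fork xyz mm [-0.8  0.8 58.9] h 43.4 F in tool [-0.  -0.6  2.9] tilt [-0.14 -0.19 -0.14] M [ 0.24 -0.15  0.04]
eef_rot: [0.178, 0.672, 0.694, 0.187]
force: [0.8, -0.3, -1.7]
gripper_width: 0.0252
grasp_force: 50.0
TCP fork xyz mm [-0.8  0.9 49. ] h 33.5 F in tool [-0.3 -0.2  1.9] tilt [-0.14 -0.19 -0.15] M [ 0.21 -0.15 -0.03]
```

```bash
python3 -m pendant '[{"x":0,"y":0,"z":0.01,"wx":0,"wy":0,"wz":0},{"x":0,"y":0,"z":0.02,"wx":0,"wy":0,"wz":0},{"x":0,"y":0,"z":0.03,"wx":0,"wy":0,"wz":0},{"x":0,"y":0,"z":0.034,"wx":0,"wy":0,"wz":0},{"x":0,"y":0,"z":0.034,"wx":0,"wy":0,"wz":0}]' 0 60| tail -4; python3 st.py
python3 -m pendant '[{"x":0,"y":0,"z":0.004,"wx":0,"wy":0,"wz":0},{"x":0,"y":0,"z":0.008,"wx":0,"wy":0,"wz":0},{"x":0,"y":0,"z":0.012,"wx":0,"wy":0,"wz":0},{"x":0,"y":0,"z":0.012,"wx":0,"wy":0,"wz":0}]' | tail -4; python3 st.py
```

```text
eef_rot: [0.178, 0.672, 0.694, 0.187]
force: [0.3, -0.2, -1.9]
gripper_width: 0.0252
grasp_force: 60.0
TCP fork xyz mm [-0.8  1.  32.2] h 16.7 F in tool [-0.3 -0.7  1.8] tilt [-0.12 -0.19 -0.14] M [ 0.24 -0.2  -0.03]
eef_rot: [0.178, 0.672, 0.694, 0.187]
force: [-5.2, -2.2, 4.4]
gripper_width: 0.0251
grasp_force: 60.0
TCP fork xyz mm [-0.4  1.2 27.1] h 11.6 F in tool [-2.  -2.4 -6.5] tilt [-0.12 -0.2  -0.13] M [ 0.71 -0.32 -0.03]
```

```bash
python3 -m pendant '[{"x":0,"y":0,"z":0.004,"wx":0,"wy":0,"wz":0},{"x":0,"y":0,"z":0.008,"wx":0,"wy":0,"wz":0},{"x":0,"y":0,"z":0.012,"wx":0,"wy":0,"wz":0},{"x":0,"y":0,"z":0.012,"wx":0,"wy":0,"wz":0}]' | tail -4; python3 st.py
python3 -m pendant '[{"x":0,"y":0,"z":0.004,"wx":0,"wy":0,"wz":0},{"x":0,"y":0,"z":0.008,"wx":0,"wy":0,"wz":0},{"x":0,"y":0,"z":0.008,"wx":0,"wy":0,"wz":0}]' | tail -4; python3 st.py
```

```text
eef_rot: [0.178, 0.672, 0.694, 0.187]
force: [-4.9, -1.7, 5.9]
gripper_width: 0.0251
grasp_force: 60.0
TCP fork xyz mm [-0.4  1.2 21.1] h 5.6 F in tool [-1.5 -1.4 -7.6] tilt [-0.12 -0.2  -0.13] M [ 0.84 -0.37 -0.1 ]
eef_rot: [0.178, 0.672, 0.694, 0.187]
force: [-5.1, -0.0, 5.0]
gripper_width: 0.0252
grasp_force: 60.0
TCP fork xyz mm [-0.4  1.2 17.1] h 1.6 F in tool [ 0.1 -2.  -6.9] tilt [-0.12 -0.2  -0.13] M [ 0.76 -0.34  0.03]
```

```bash
for i in 1; do python3 -m pendant '[{"x":0,"y":0,"z":0.003,"wx":0,"wy":0,"wz":0},{"x":0,"y":0,"z":0.005,"wx":0,"wy":0,"wz":0},{"x":0,"y":0,"z":0.005,"wx":0,"wy":0,"wz":0}]' | tail -4; python3 st.py; done
python3 - <<'E'
from h import *
s=snap("scene");np.savez("s7.npz",**s);cv2.imwrite("pics/s7.png",cv2.resize(s["image"][150:270,290:450,::-1],None,fx=5,fy=5,interpolation=cv2.INTER_CUBIC))
E
```

```text
eef_rot: [0.178, 0.672, 0.694, 0.186]
force: [-15.3, -2.7, 12.6]
gripper_width: 0.0252
grasp_force: 60.0
TCP fork xyz mm [-0.3  1.3 15.5] h -0.0 F in tool [ -2.1  -7.1 -18.6] tilt [-0.17 -0.18 -0.11] M [ 1.52 -0.58 -0.02]
```

View pics/s7.png

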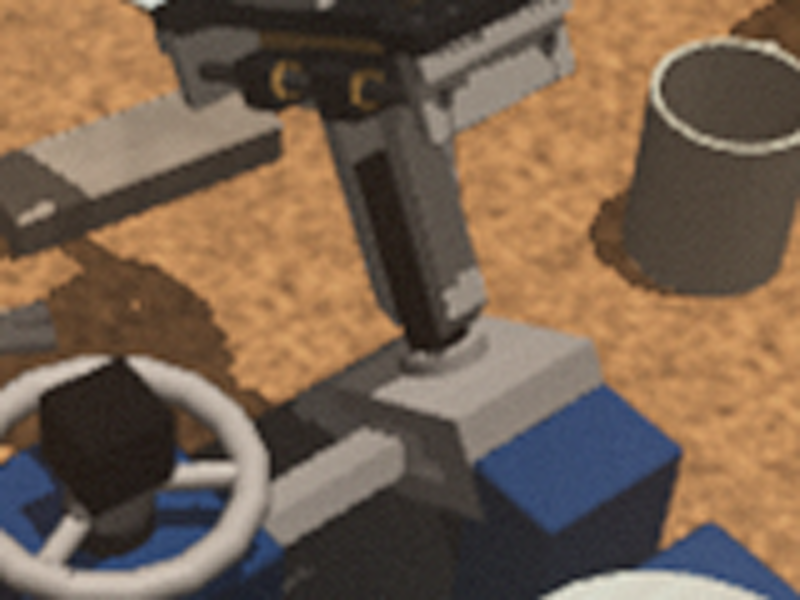

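The flange sits on the plate at (445,352) in the crop, and the force jumped to about 20 N at h=0, so it is seated. One small extra press, then release and retreat along the axis.

```bash
python3 -m pendant '[{"x":0,"y":0,"z":0.001,"wx":0,"wy":0,"wz":0},{"x":0,"y":0,"z":0.001,"wx":0,"wy":0,"wz":0}]' | tail -4; python3 st.py
python3 -m pendant '[{"x":0,"y":0,"z":-0.003,"wx":0,"wy":0,"wz":0},{"x":0,"y":0,"z":-0.003,"wx":0,"wy":0,"wz":0},{"x":0,"y":0,"z":-0.003,"wx":0,"wy":0,"wz":0},{"x":0,"y":0,"z":-0.003,"wx":0,"wy":0,"wz":0},{"x":0,"y":0,"z":-0.03,"wx":0,"wy":0,"wz":0},{"x":0,"y":0,"z":-0.1,"wx":0,"wy":0,"wz":0},{"x":0,"y":0,"z":-0.2,"wx":0,"wy":0,"wz":0},{"x":0,"y":0,"z":-0.3,"wx":0,"wy":0,"wz":0},{"x":0,"y":0,"z":-0.3,"wx":0,"wy":0,"wz":0},{"x":0,"y":0,"z":-0.3,"wx":0,"wy":0,"wz":0}]' 0.7 | tail -4
python3 - <<'E'
from h import *
G=np.array([.611,.1796,.13])
for n in("scene","wrist","top"):
    s=snap(n); 
    if n=="scene": cv2.imwrite("pics/s8.png",cv2.resize(s["image"][150:270,290:450,::-1],None,fx=5,fy=5,interpolation=cv2.INTER_CUBIC))
    d=cloud(s).reshape(-1,3)-G;L=np.stack([d@ex,d@ey,d@ez],1)
    r=np.hypot(L[:,0],L[:,1]);pl=L[(r>.022)&(r<.03)&(abs(L[:,2])<.006),2]
    q=L[(r<.016)&(L[:,2]>.03)&(L[:,2]<.09)];q=q[np.isfinite(q[:,2])]
    t=q[q[:,2]>np.percentile(q[:,2],95)-.006]
    print(n,"plate z",np.median(pl).round(4),"knob top",np.percentile(q[:,2],[50,80,95]).round(4),t.mean(0).round(4),len(t))
E
```

```text
eef_rot: [0.178, 0.672, 0.694, 0.186]
force: [-20.2, -4.0, 18.0]
gripper_width: 0.0249
grasp_force: 60.0
TCP fork xyz mm [-0.3  1.3 15.4] h -0.1 F in tool [ -3.3  -8.7 -25.7] tilt [-0.2  -0.17 -0.1 ] M [ 1.86 -0.7   0.06]
eef_rot: [0.178, 0.672, 0.694, 0.187]
force: [-0.2, 0.2, -0.9]
gripper_width: 0.0657
grasp_force: 0.0
scene plate z -0.0006 knob top [0.0418 0.0471 0.0479] [ 0.0034 -0.0036  0.0461] 76
wrist plate z 0.0004 knob top [0.0483 0.0489 0.0496] [-0.0018  0.0008  0.0483] 1033
top plate z 0.0007 knob top [0.0441 0.0492 0.0506] [ 0.0105 -0.0024  0.0486] 16
```

The knob top reads 48 mm above the plate (8 + 40 mm), so the flange is home, and the gripper is clear.

```bash
python3 -c "
from station import bot
print(bot.job_done())"
```

```text
the job is handed in; nothing more can be done
None
```

The handwheel is turned to its stop and the long pin is through fork and lug with its flange home (knob top measured 48 mm above the plate, as it should be); the arm is clear and the job is handed in, no verdict returned.

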